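# Move the orange pill card across with the lifter

## Robot

A 6-joint arm with a two-finger parallel gripper is mounted at the origin on the work surface. World frame = base frame: x ahead of the robot, y to its left, z up, the work surface at z = 0. Lengths are in m, angles in rad, forces in N, time in s.
With the tool pointing down it reaches from about 0.325 to 0.9 m from the base axis. Payload 6.1 kg.
Tool frame: the origin (TCP) lies on the centre line of the jaws, within the pads' length; the fingertips stand 11 mm ahead of it and the grasp point (between the pads) lies 8 mm behind it; x points along the fingers, z is the direction in which the jaws open and shut, and the axes are right-handed (so a half turn about x gives the same grasp; the last joint's range is limited). The gripper opens to 85 mm and grips with 20 to 120 N. Pads are 22 mm wide; open, the fingers measure 114 mm over their backs; the gripper's body (76 mm by 85 mm) begins 54 mm behind the grasp point. The pads swing forward as they close: fully open they stand 13 mm farther back than shut.
Start: joints at [0.998, 0.22, 1.526, -0, 1.395, -0.126], TCP at [0.27, 0.564, 0.242] pointing down, gripper open.
Joint ranges: [-2.98, 2.98], [-0.91, 2.08], [0.09, 2.57], [-1.24, 4.39], [0.2, 2.65], [-2.68, 2.68]. Speed limits (rad/s): [2.57, 2.57, 3.01, 3.14, 3.14, 3.14].

## Interface

Orientations are given as [roll, pitch, yaw] about the fixed x, y, z axes, in that order (R = Rz(yaw) Ry(pitch) Rx(roll)).
In Python, from cell import bot, eoat, optics, job_done, spot_in, spot_point, readout gives the robot as it stands. Calls block until the motion is done:
- bot.movep(position, orientation): joint-space move of the TCP to a pose.
- bot.movel(position, vel=0.15, frame=None, force_limit=None): straight line of the TCP; frame=None keeps the orientation; vel is the mean speed in m/s. With force_limit (N) it stops when the force on the tool has changed by that much, and returns True; else False.
- bot.move_j(angles): joint-space move.
- eoat.move_gripper(opening, strength=None): finger opening in m; strength is the grip in N (None keeps the last); returns when the fingers have stopped.
- bot.dwell(seconds).
- bot.inverse_kinematics(position, orientation): joint angles nearest the present ones, or None.
- optics.capture(name): name is "scene" or "top" or "wrist"; returns (picture, depth): 384x512x3 uint8, red, green, blue; 384x512 float32, m along the optical axis (not along the pixel's ray), 0 where there is no reading.
- optics.get_calibration(name): a dict with "camera_matrix" (3x3 intrinsics, pixels), "R" (3x3) and "t" (3): a world point X has camera coordinates R X + t. Camera axes: x right, y down, z forward; pixel columns grow to the right and rows downward; lengths in m; the calibration is good to about 2 mm. A picture is of the moment at which its call begins: read the wrist's pose just before it. get_calibration takes no time and is no camera call; for the wrist camera it gives the pose at the moment of the call.
A pose or a line that the arm cannot do raises bot.Unreachable and nothing moves.
- job_done(): hands the job in, once; it reports no verdict.
Trained networks look in the newest picture that a camera, given by its name, has taken for a name from the list of things; names that differ only in an ending like _2 or _b are one class to them, and where a whole thing is asked for, a point or a joint stands for the part that bears it (a point fixed in the world has none). Each returns a list of dicts, best first, with "score" (0 to 1); they miss things now and then, are a little off and sometimes report something else, mostly with a low value. They report only what shows in the picture. A call takes as long as a camera call. They do not tell look-alikes from the thing itself.
- spot_in(label, camera): "bbox" ([centre column, centre row, width, height] in pixels, round what is visible of it).
- spot_point(label, camera): "pixel" ([column, row] in pixels: a listed point, or the origin of a listed thing).
Readings, each from a call of its own:
- readout.current_t(): time.
- readout.current_joint_pos(): joint angles.
- readout.current_qvel(): joint speeds.
- readout.current_effort(): joint torques, N m.
- readout.current_tcp_pos(): TCP position.
- readout.current_eef_rot(): TCP orientation.
- readout.current_contact_force(): force on the tool from outside, world axes, zero at the start.
- readout.current_torque(): the same for the moment, N m.
- readout.current_width(): finger opening in m.
Only numpy, scipy, OpenCV 4.12 (cv2) and the standard library are available. Lean on these libraries where they do the work, as an engineer would, in place of code of your own. Each camera call takes 0.05 s, during which the arm holds its last target.

## Task

Take the lifter by its black handle, slide its blade under the pill card with the orange tablets, lift the card clear of its stand and carry it level to the empty stand. Set it down gently there, squarely and centred on both rails, then draw the blade all the way out and leave the lifter standing level on the table in front of that stand, clear of the card. Do not touch the cards with the gripper, and leave the card with the green tablets where it lies.

Things in the scene. Friction and masses are not known exactly. Their poses are not given: they have to be found in the camera images.
- lifter_grip (a point): Mid-handle of the steel spatula ('lifter', 0.2 kg), 40 mm above its underside; x to blade tip, z up. Black bar handle 18 wide, 24 high, from x=+22 to -80. Blade 56 wide, 3 thick, underside 40 below, x=28 to 135 (tip). Neck: up to x=40 at card height, so keep a card's near edge beyond x=45. Heel post at x=-72 lets it stand level. Grip here from above, across y.
- card_orange: Stiff white card, 20 orange domes; 90 (x) x 110 (y) mm, 6 thick, 10 over domes, 60 g. Origin: underside centre. Lies 20 mm up across the rails of a stand like the empty one, square within 3 degrees, 4 mm, -x edge at its open front. Blade goes in from -x, level, in the 80 wide, 20 high gap; tip 40 past card centre (grip 95 behind it) carries well; friction holds it.
- card_green: The same kind of card with green domes, 90 x 110 x 6 mm, on the third blue stand; not to be moved. Origin: centre of its underside, 20 mm above the table.
- stand_empty: Empty blue stand, fixed. Origin: on the table, mid card place; x from open front to back. Two rails 20 wide, 20 high at y=-50, +50 mm, x=-55 to 70; 14 high bar across the back, x=58 to 70. Card home: underside 20 mm up, centred here, sides along the rails. The 3 stands stand in a row, any order, fronts to the robot, over 60 mm apart; table before them free but for the lifter.
Mind the look-alikes: they are no part of the job. Of the things like the part that bears lifter_grip, leave any that is red; of the rest the larger one is meant.

How it is judged:
On the way:
1. the orange card is lifted clear of its stand on the lifter (height (world z) of card_orange above 0.03 m and contact force between card_orange and lifter above 0.1 N and angle between card_orange's own z axis and vertical below 0.3 rad), for 0.2 s.
At the end, for the whole second after the job is handed in: Orange card flat and still on both rails of the empty stand, within 20 mm along, 13 mm across, 10 degrees; lifter level and still on the table, lifter_grip over 170 mm from the card's centre, not touching it; green card within 10 mm of its start (x of card_orange in the frame of stand_empty between -0.02 and 0.02 m and y of card_orange in the frame of stand_empty between -0.013 and 0.013 m and z of card_orange in the frame of stand_empty between 0.017 and 0.024 m and angle between the x axis of card_orange and the x axis of stand_empty, either way round below 0.18 rad and angle between card_orange's own z axis and vertical below 0.06 rad and linear speed of each of card_orange, lifter below 0.01 m/s and contact force between card_orange and lifter below 0.05 N and horizontal distance between lifter_grip and card_orange above 0.17 m and height (world z) of lifter_grip between 0.034 and 0.046 m and angle between lifter_grip's own z axis and vertical below 0.1 rad and distance of card_green from where it was at the start of the episode below 0.01 m).
It fails at once if the gripper or arm touches a card (contact force between any of the fingers, the arm and card_orange above 0.5 N or contact force between any of the fingers, the arm and card_green above 0.5 N).
It fails at once if the green card is moved by more than 15 mm (distance of card_green from where it was at the start of the episode above 0.015 m).
It fails at once if the orange card is tipped by more than 23 degrees (angle between card_orange's own z axis and vertical above 0.4 rad).
It fails at once if the orange card is dropped (falls freely from more than about 25 mm) (linear speed of card_orange above 0.7 m/s and contact force between card_orange and lifter below 0.01 N).
It also fails if it takes over 58 s, if anything falls off the work surface, if the arm or the gripper's body presses on something with over 40 N, if the wrist force passes 120 N, or if a joint passes its speed limit or range.

## Working session

There is one attempt and no reset: what is moved stays moved. The work goes in short steps, each a Python script; the robot and the scene stay as the last script left them, time stands still between calls to the robot, and variables do not carry over. Pictures are saved under pics/ and viewed, and the job is handed in when it is done.

```bash
ls; mkdir -p pics; python3 - <<'E'
from cell import *
import cv2,numpy as np
for n in ["scene","top"]:
    p,d=optics.capture(n); cv2.imwrite(f"pics/{n}0.png",cv2.cvtColor(p,cv2.COLOR_RGB2BGR)); np.savez(f"{n}0.npz",p=p,d=d,**optics.get_calibration(n))
    for l in ["lifter_grip","card_orange","card_green","stand_empty"]:
        print(n,l,[(np.round(a["pixel"]),round(a["score"],2)) for a in spot_point(l,n)],[(np.round(a["bbox"]),round(a["score"],2)) for a in spot_in(l,n)])
    c=optics.get_calibration(n); print(c)
print(readout.current_t(),readout.current_eef_rot())
E
```

```text
pics
scene lifter_grip [(array([354., 264.]), 0.92), (array([242., 117.]), 0.77), (array([219., 147.]), 0.75)] [(array([243., 118.,  32.,  31.]), 0.79), (array([225., 159.,  48.,  62.]), 0.61)]
scene card_orange [(array([188., 212.]), 0.81), (array([219., 146.]), 0.32)] [(array([191., 213.,  48.,  43.]), 0.58)]
scene card_green [] []
scene stand_empty [(array([242., 279.]), 0.79)] [(array([239., 282.,  64.,  58.]), 0.95)]
{'camera_matrix': array([[396.02045588,   0.        , 252.70256292],
       [  0.        , 396.02045588, 188.94122039],
       [  0.        ,   0.        ,   1.        ]]), 'R': array([[-0.78213   ,  0.62298824, -0.01258239],
       [ 0.53678147,  0.66337223, -0.52134722],
       [-0.31644638, -0.4145153 , -0.85325187]]), 't': array([ 0.31746407, -0.25789904,  1.34605458])}
top lifter_grip [(array([113., 222.]), 0.83), (array([352., 257.]), 0.8), (array([324., 204.]), 0.62)] [(array([112., 231.,  31.,  86.]), 0.88), (array([355., 266.,  26.,  58.]), 0.67), (array([316., 203.,  93.,  25.]), 0.57)]
top card_orange [(array([279., 127.]), 0.82)] [(array([280., 127.,  43.,  36.]), 0.62)]
top card_green [(array([377., 123.]), 0.63)] [(array([376., 124.,  42.,  38.]), 0.59)]
top stand_empty [] [(array([187., 123.,  56.,  53.]), 0.59)]
{'camera_matrix': array([[459.46740684,   0.        , 245.95768379],
       [  0.        , 459.46740684, 194.01930406],
       [  0.        ,   0.        ,   1.        ]]), 'R': array([[ 0.0281467 , -0.99958996,  0.00526005],
       [-0.99842466, -0.02836863, -0.04840892],
       [ 0.04853829, -0.00388921, -0.99881375]]), 't': array([0.06123111, 0.46167998, 1.15125005])}
0.9 [0.08602851 1.57074128 1.21002947]
```

View pics/scene0.png

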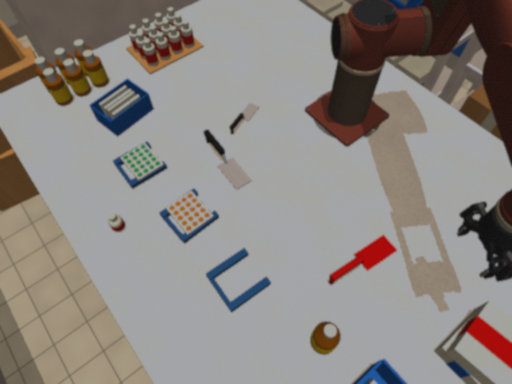

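View pics/top0.png

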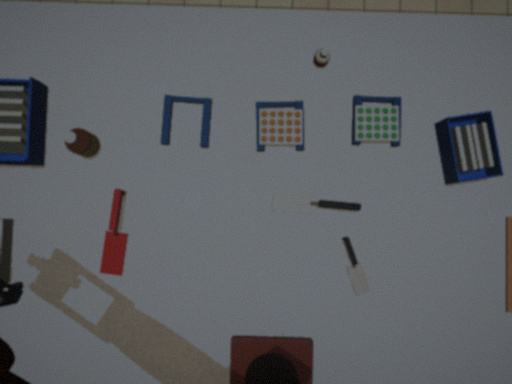

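```bash
cat > h.py <<'E'
import numpy as np,cv2
def ray(c,px,z):
    K,R,t=c["camera_matrix"],c["R"],c["t"]
    v=R.T@(np.linalg.inv(K)@np.array([px[0],px[1],1.])); o=-R.T@t
    return o+v*(z-o[2])/v[2]
def proj(c,X):
    q=c["camera_matrix"]@(c["R"]@np.asarray(X)+c["t"]); return q[:2]/q[2]
def cloud(c,d):
    K,R,t=c["camera_matrix"],c["R"],c["t"]
    v,u=np.mgrid[:d.shape[0],:d.shape[1]]
    P=np.stack([(u-K[0,2])*d/K[0,0],(v-K[1,2])*d/K[1,1],d],-1)
    return (P-t)@R
E
python3 - <<'E'
from h import *
f=np.load("top0.npz");p,d=f["p"],f["d"];c={k:f[k] for k in["camera_matrix","R","t"]}
W=cloud(c,d)
crop=p[85:290,260:410]; cv2.imwrite("pics/crop0.png",cv2.cvtColor(cv2.resize(crop,None,fx=2.9,fy=2.9,interpolation=cv2.INTER_CUBIC),cv2.COLOR_RGB2BGR))
def box(m,z,name):
    n,l,s,ce=cv2.connectedComponentsWithStats(m.astype(np.uint8))
    for i in range(1,n):
        if s[i,4]<40: continue
        v,u=np.where(l==i)
        pts=np.array([ray(c,(a,b),z)[:2] for a,b in zip(u,v)],np.float32)
        r=cv2.minAreaRect(pts); print(name,s[i,4],ce[i].round(1),np.round(r[0],4),np.round(r[1],4),round(r[2],2),"medz",np.median(W[v,u,2]).round(4))
P=p.astype(int); R_,G,B=P[...,0],P[...,1],P[...,2]
roi=np.zeros(d.shape,bool);roi[90:300,150:410]=1
box(roi&(P.max(-1)<70),0.052,"dark")
box(roi&(B>R_+45)&(B>G+20),0.02,"blue")
box(cv2.dilate((roi&(R_>B+60)&(G>60)&(d>0)).astype(np.uint8),np.ones((7,7))),0.03,"orange")
box(cv2.dilate((roi&(G>R_+40)).astype(np.uint8),np.ones((7,7))),0.03,"green")
for n in [(339,206),(290,203),(350,252),(280,127),(187,123)]: print(n,W[n[1],n[0]].round(4),p[n[1],n[0]])
E
```

```text
dark 301 [176.5 112.8] [0.6319 0.2329] [0.0986 0.118 ] 87.83 medz 0.0163
dark 387 [368.8 109.2] [ 0.647  -0.2387] [0.1147 0.1199] 88.87 medz 0.0175
dark 54 [208.9 112.1] [0.656  0.1717] [0.0081 0.0573] 88.29 medz 0.0192
dark 165 [282.3 105.1] [ 0.6798 -0.007 ] [0.0149 0.0962] 1.68 medz 0.0149
dark 50 [206.5 139. ] [0.5944 0.173 ] [0.0154 0.0538] 72.69 medz 0.018
dark 41 [394.1 143.7] [ 0.5924 -0.2858] [0.0124 0.0197] 1.66 medz 0.0189
dark 327 [337.9 205.1] [ 0.4373 -0.1461] [0.1177 0.0186] 86.18 medz 0.0513
dark 176 [349.9 251.1] [ 0.326  -0.1818] [0.0739 0.0146] 19.6 medz 0.0354
orange 1362 [280.6 126.1] [ 0.6321 -0.0075] [0.0809 0.1032] 1.66 medz 0.0277
green 1456 [377.  122.5] [ 0.648  -0.2496] [0.0836 0.1068] 1.66 medz 0.0276
(339, 206) [ 0.435  -0.1538  0.0497] [28 29 27]
(290, 203) [ 0.4403 -0.0381  0.0066] [104 109 108]
(350, 252) [ 0.3226 -0.1868  0.032 ] [30 30 33]
(280, 127) [ 0.6311 -0.0069  0.0216] [105 101  94]
(187, 123) [ 6.388e-01  2.309e-01 -4.000e-04] [105 108 113]
```

View pics/crop0.png

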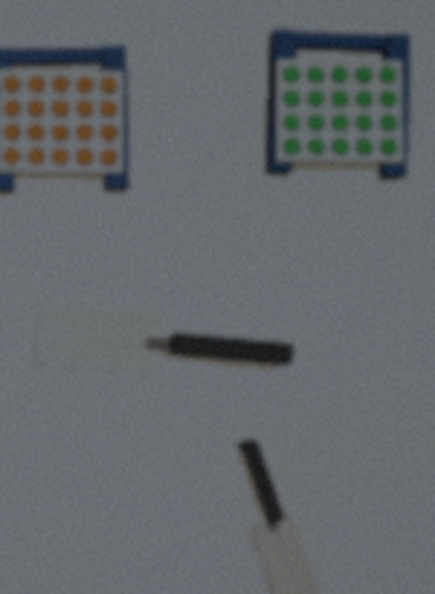

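```bash
python3 - <<'E'
from h import *
f=np.load("top0.npz");p,d=f["p"],f["d"];c={k:f[k] for k in["camera_matrix","R","t"]}
W=cloud(c,d)
print("table z",[np.median(W[a:a+10,b:b+10,2]).round(4) for a,b in[(170,180),(170,280),(170,380),(60,250)]])
for n,(u0,u1,v0,v1) in dict(empty=(150,222,85,160),orange=(245,315,90,160),green=(342,412,88,155)).items():
    m=np.zeros(d.shape,bool);m[v0:v1,u0:u1]=1
    P=p.astype(int); m&=(P[...,2]>P[...,0]*1.5)&(P[...,2]>P[...,1]*1.15)
    v,u=np.where(m); X=np.array([ray(c,(a,b),0.019)[:2] for a,b in zip(u,v)],np.float32)
    r=cv2.minAreaRect(X);print(n,m.sum(),np.round(r[0],4),np.round(r[1],4),round(r[2],2))
from cell import *
bot.movep([0.437,-0.12,0.28],[0,np.pi/2,np.deg2rad(-3)])
c=optics.get_calibration("wrist");p,d=optics.capture("wrist");np.savez("w1.npz",p=p,d=d,**c)
cv2.imwrite("pics/w1.png",cv2.cvtColor(p,cv2.COLOR_RGB2BGR))
print(readout.current_t(),readout.current_joint_pos(),readout.current_tcp_pos(),-c["R"].T@c["t"],c["R"][2])
print([(np.round(a["pixel"]),round(a["score"],2)) for a in spot_point("lifter_grip","wrist")])
E
```

```text
table z [np.float64(0.0001), np.float64(0.0002), np.float64(-0.0), np.float64(0.0004)]
empty 811 [0.641  0.2316] [0.117  0.1229] 87.35
orange 315 [ 0.6355 -0.006 ] [0.1234 0.1162] 2.59
green 347 [ 0.6567 -0.2513] [0.1189 0.1234] 88.78
3.45 [-4.41049769e-01 -2.27510257e-01  1.90278066e+00  1.31787718e-04
  1.46641712e+00 -3.89909806e-01] [ 0.43723577 -0.11943862  0.27996277] [ 0.44087213 -0.04075526  0.41147684] [-0.01643527 -0.3067333  -0.95165359]
[(array([257., 172.]), 0.97), (array([172., 214.]), 0.71)]
```

View pics/w1.png

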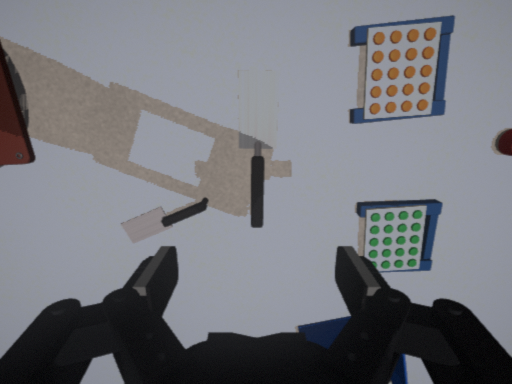

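```bash
python3 - <<'E'
from h import *
f=np.load("w1.npz");p,d=f["p"],f["d"];c={k:f[k] for k in["camera_matrix","R","t"]}
W=cloud(c,d)
P=p.astype(int)
m=np.zeros(d.shape,bool);m[150:235,235:285]=1;m&=(W[...,2]>0.044)&(W[...,2]<.06)
v,u=np.where(m);X=W[v,u];print(m.sum(),np.median(X[:,2]))
X2=np.array([ray(c,(a,b),0.052)[:2] for a,b in zip(u,v)],np.float32)
for Q in (X[:,:2].astype(np.float32),X2):
    mean=Q.mean(0);vv=np.linalg.svd(Q-mean,full_matrices=False)[2][0];vv*=np.sign(vv[1]);s=(Q-mean)@vv
    print(cv2.minAreaRect(Q),mean,vv,np.degrees(np.arctan2(vv[1],vv[0])),s.min(),s.max(),"grip",mean+vv*(s.max()-.022), mean+vv*(s.min()+.08))
for z,px in [(0.003,(238,70)),(.003,(273,70)),(.003,(238,148)),(.003,(277,148))]: print(ray(c,px,z).round(4))
# cards & stands in wrist view
for n,(u0,u1,v0,v1) in dict(orange=(345,460,10,130),green=(350,445,195,280)).items():
    b=np.zeros(d.shape,bool);b[v0:v1,u0:u1]=1
    mm=b&(P[...,2]>P[...,0]*1.5)&(P[...,2]>P[...,1]*1.15)
    v,u=np.where(mm);X=np.array([ray(c,(a,e),0.019)[:2] for a,e in zip(u,v)],np.float32)
    r=cv2.minAreaRect(X);print(n,"stand",mm.sum(),r)
    mm=b&(W[...,2]>.0225)&(W[...,2]<.035)&~mm
    k=cv2.morphologyEx(mm.astype(np.uint8),cv2.MORPH_OPEN,np.ones((5,5)));v,u=np.where(k>0)
    r=cv2.minAreaRect(np.array([ray(c,(a,e),0.026)[:2] for a,e in zip(u,v)],np.float32));print(n,"card",k.sum(),r)
E
```

```text
914 0.051537053335855995
((0.43642839789390564, -0.15495091676712036), (0.10075217485427856, 0.017785480245947838), 86.64457702636719) [ 0.43624184 -0.15248755] [0.06141664 0.9981122 ] 86.47887 -0.052823517 0.047926255 grip [ 0.43783414 -0.12661023] [ 0.4379109  -0.12536237]
((0.43650004267692566, -0.15388508141040802), (0.10133697092533112, 0.01760890707373619), 86.65673828125) [ 0.43625295 -0.15226242] [0.06117525 0.99812704] 86.49272 -0.052289765 0.04907271 grip [ 0.43790913 -0.12524042] [ 0.43794814 -0.12460409]
[0.4185 0.0093 0.003 ]
[0.4664 0.0068 0.003 ]
[ 0.4107 -0.0968  0.003 ]
[ 0.4688 -0.0999  0.003 ]
orange stand 1697 ((0.6335489749908447, -0.006426360458135605), (0.12414319813251495, 0.11836055666208267), 2.60132098197937)
orange card 6394 ((0.629852294921875, -0.007746092975139618), (0.09070528298616409, 0.10955098271369934), 1.2015272378921509)
green stand 1115 ((0.653449535369873, -0.2497432678937912), (0.12319426238536835, 0.12405660003423691), 89.34169006347656)
green card 3520 ((0.645244836807251, -0.249123215675354), (0.09054291993379593, 0.1109275072813034), 1.3829903602600098)
```

```bash
python3 - <<'E'
from h import *
from cell import *
yaw=np.deg2rad(86.5-90); g=[.4379,-.1252]
o=[0,np.pi/2,yaw]
bot.movep([*g,0.12],o)
bot.movel([*g,0.031],vel=.1)
eoat.move_gripper(0.0,strength=100)
print(readout.current_width(),readout.current_t(),readout.current_contact_force(),readout.current_tcp_pos())
bot.movel([*g,0.13],vel=.12)
print(readout.current_width(),readout.current_contact_force(),readout.current_tcp_pos())
# rotate to face +x, over the table before the stands
bot.movep([0.42,-.0077,0.16],[0,np.pi/2,np.deg2rad(1.5-90)])
print(readout.current_t(),readout.current_tcp_pos(),readout.current_joint_pos().round(2) if hasattr(readout.current_joint_pos(),'round') else readout.current_joint_pos())
for n in("top","wrist","scene"):
    c=optics.get_calibration(n);p,d=optics.capture(n);np.savez(n+"2.npz",p=p,d=d,**c)
    cv2.imwrite(f"pics/{n}2.png",cv2.cvtColor(p,cv2.COLOR_RGB2BGR))
E
```

```text
0.01690706920054915 5.8583 [-0.42942718 -0.19624505  3.79415801] [ 0.43822184 -0.12531894  0.03132996]
0.016761091714300576 [-0.30170778 -0.04465613 -1.39891937] [ 0.43719247 -0.12489612  0.12906677]
8.3583 [ 0.4198262  -0.0078014   0.15965635] [-0.21 -0.21  2.12 -0.    1.23  1.34]
```

View pics/wrist2.png

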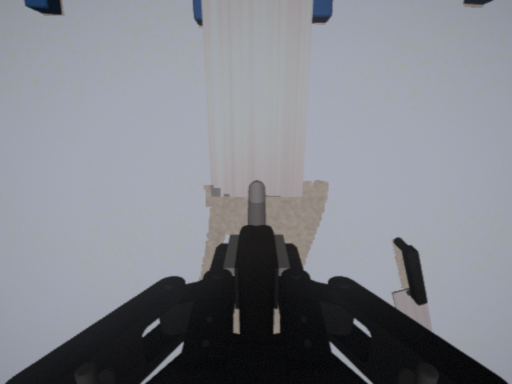

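View pics/top2.png

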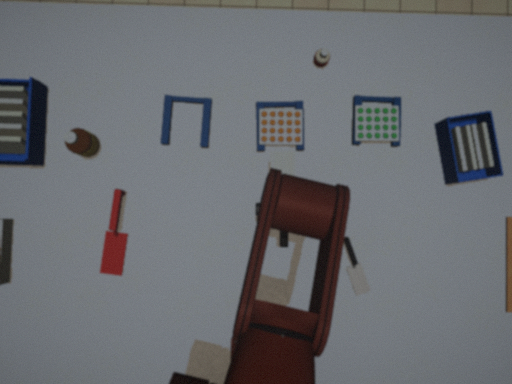

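View pics/scene2.png

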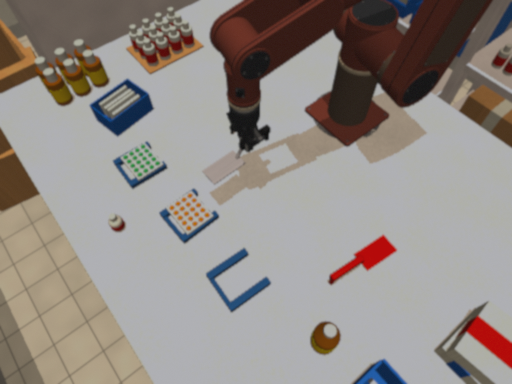

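```bash
python3 - <<'E'
from h import *
f=np.load("wrist2.npz");p,d=f["p"],f["d"];c={k:f[k] for k in["camera_matrix","R","t"]}
W=cloud(c,d)
S=W[5:185,218:298].reshape(-1,3);S=S[(S[:,2]>.08)]
print(len(S),S.min(0),S.max(0)); A=np.c_[S[:,:2]-[.42,-.0077],np.ones(len(S))];k=np.linalg.lstsq(A,S[:,2],rcond=None)[0];print("slopes deg",np.degrees(k[:2]),"z at grip",k[2],"resid",(A@k-S[:,2]).std())
# blade edge centre line
for r in range(20,180,40):
    q=W[r,150:370];q=q[q[:,2]>.08];print(q[0].round(4),q[-1].round(4),((q[0]+q[-1])/2).round(4))
# handle top
H=W[230:330,245:270].reshape(-1,3);print("handle z",np.median(H[:,2]))
E
```

```text
14400 [ 0.45302534 -0.03163211  0.12835364] [0.54810078 0.01653007 0.29115928]
slopes deg [-0.36889446  0.06332224] z at grip 0.13254956149191188 resid 0.010655797642033994
[0.54   0.0225 0.131 ] [ 0.5412 -0.0325  0.1317] [ 0.5406 -0.005   0.1314]
[0.5215 0.0221 0.131 ] [ 0.4983 -0.0057  0.2912] [0.5099 0.0082 0.2111]
[0.5014 0.0215 0.1318] [ 0.5028 -0.0339  0.1307] [ 0.5021 -0.0062  0.1313]
[0.4796 0.021  0.1317] [ 0.4809 -0.0344  0.1313] [ 0.4803 -0.0067  0.1315]
handle z 0.18013005827261275
```

```bash
python3 - <<'E'
from h import *
from cell import *
t=np.tan(np.deg2rad(1.5)); Y=lambda x:-.0077+t*(x-.63)
bot.movel([.412,Y(.412),.12],vel=.12)
bot.movel([.412,Y(.412),.039],vel=.1)
print(readout.current_tcp_pos(),readout.current_t())
s=bot.movel([.536,Y(.536),.039],vel=.06,force_limit=6)
print(s,readout.current_tcp_pos(),readout.current_t(),readout.current_contact_force())
c=optics.get_calibration("wrist");p,d=optics.capture("wrist");np.savez("wrist3.npz",p=p,d=d,**c)
cv2.imwrite("pics/wrist3.png",cv2.cvtColor(p,cv2.COLOR_RGB2BGR))
p,d=optics.capture("scene");cv2.imwrite("pics/scene3.png",cv2.cvtColor(p,cv2.COLOR_RGB2BGR))
E
```

```text
[ 0.41264689 -0.01353397  0.03961688] 9.9583
False [ 0.53581122 -0.0101425   0.03899525] 12.175 [ 0.06447319  0.03255184 -1.71020945]
```

View pics/wrist3.png

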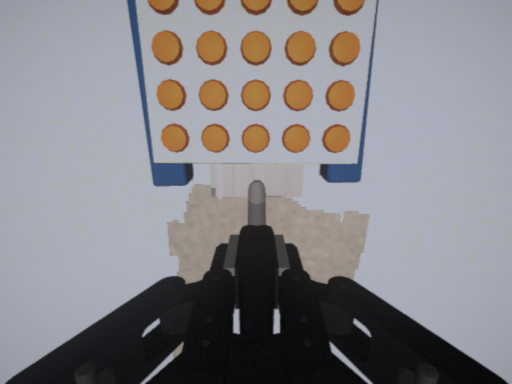

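View pics/scene3.png

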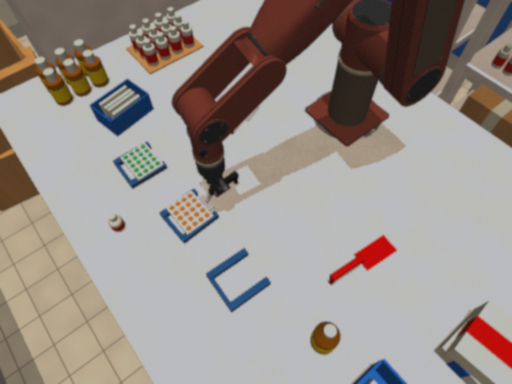

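```bash
python3 - <<'E'
from h import *
from cell import *
t=np.tan(np.deg2rad(1.5)); Y=lambda x:-.0077+t*(x-.63)
bot.movel([.536,Y(.536),.056],vel=.02)
bot.movel([.536,Y(.536),.13],vel=.06)
print(readout.current_tcp_pos(),readout.current_t(),readout.current_contact_force(),readout.current_width())
c=optics.get_calibration("wrist");p,d=optics.capture("wrist");np.savez("wrist4.npz",p=p,d=d,**c)
cv2.imwrite("pics/wrist4.png",cv2.cvtColor(p,cv2.COLOR_RGB2BGR))
for n in("top","scene"):
    p,d=optics.capture(n);np.savez(n+"4.npz",p=p,d=d,**optics.get_calibration(n));cv2.imwrite(f"pics/{n}4.png",cv2.cvtColor(p,cv2.COLOR_RGB2BGR))
for n,(u0,u1,v0,v1) in dict(top=(150,222,85,160),scene=(200,276,240,315)).items():
  for s in "024":
    try:f=np.load(f"{n}{s}.npz")
    except: continue
    p=f["p"].astype(int);c={k:f[k] for k in["camera_matrix","R","t"]}
    m=np.zeros(p.shape[:2],bool);m[v0:v1,u0:u1]=1
    m&=(p[...,2]>p[...,0]*1.5)&(p[...,2]>p[...,1]*1.15)
    v,u=np.where(m);X=np.array([ray(c,(a,b),.019)[:2] for a,b in zip(u,v)],np.float32)
    print(n,s,cv2.minAreaRect(X))
    o=cv2.minAreaRect(X)
    h=X.mean(0)
    # rails: separate left/right, front portion
    F=X[X[:,0]<.68]
    for q in (F[F[:,1]>.2316],F[F[:,1]<.2316]):
        q=q[q[:,0]<.67];k=np.polyfit(q[:,0],q[:,1],1);print("  rail deg",np.degrees(np.arctan(k[0])),"y at .63",np.polyval(k,.63),q[:,0].min())
E
```

```text
[ 0.53560922 -0.01011397  0.12942752] 14.6583 [ 0.22443379  0.13739385 -1.50638734] 0.016571413664568293
top 0 ((0.6410172581672668, 0.2316424697637558), (0.11697901040315628, 0.12290789186954498), 87.35237121582031)
  rail deg -2.8992911987978913 y at .63 0.28173652326658494 0.58219963
  rail deg -2.280856437433117 y at .63 0.18220460644872968 0.57750726
top 2 ((0.6412060260772705, 0.23160740733146667), (0.11747031658887863, 0.12289269268512726), 87.3424301147461)
  rail deg -2.429567592690148 y at .63 0.2817488532034862 0.5822727
  rail deg -2.30679687886057 y at .63 0.1821844925168595 0.5775803
top 4 ((0.6410238742828369, 0.23161141574382782), (0.11730551719665527, 0.12290794402360916), 87.34242248535156)
  rail deg -2.785492385457231 y at .63 0.2816037555653684 0.58219963
  rail deg -2.4924754049950515 y at .63 0.18228156854638114 0.57750726
scene 0 ((0.642375648021698, 0.2339523732662201), (0.11908293515443802, 0.12231198698282242), 87.34635162353516)
  rail deg -2.606904989656349 y at .63 0.28445366728958593 0.58361876
  rail deg -2.5276723712863953 y at .63 0.18478293719641511 0.5788432
scene 2 ((0.642375648021698, 0.2339523732662201), (0.11908293515443802, 0.12231198698282242), 87.34635162353516)
  rail deg -2.606904989656349 y at .63 0.28445366728958593 0.58361876
  rail deg -2.6395044189207093 y at .63 0.18473153271505766 0.5788432
scene 4 ((0.6421926617622375, 0.23396086692810059), (0.11908293515443802, 0.12194540351629257), 87.34635162353516)
  rail deg -2.606904989656349 y at .63 0.28445366728958593 0.58361876
  rail deg -2.504049545574049 y at .63 0.18478340606084204 0.5788432
```

View pics/wrist4.png

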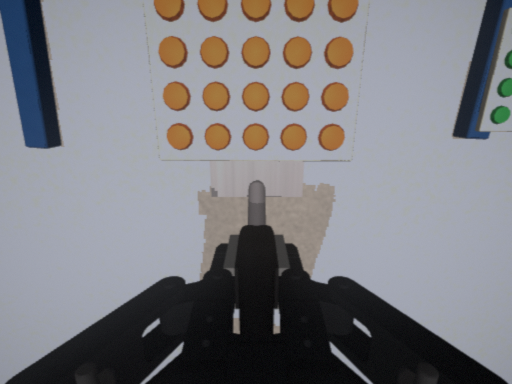

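View pics/scene4.png

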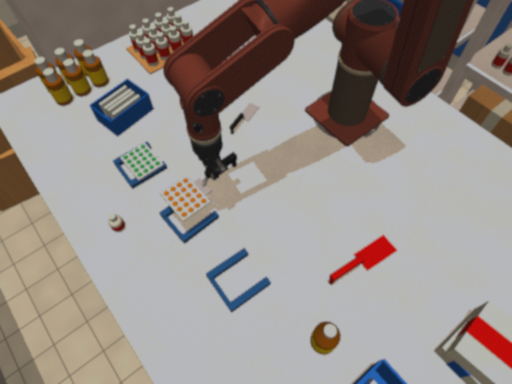

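```bash
python3 - <<'E'
from h import *
f=np.load("wrist4.npz");c={k:f[k] for k in["camera_matrix","R","t"]}
for z in(.1071,):
  a=ray(c,(160,160.5),z);b=ray(c,(352,160.5),z);print(a,b,(a+b)/2-[.5356,-.0101,0],np.degrees(np.arctan2(-(b-a)[0],(b-a)[1]))) 
W=cloud(c,f["d"]);S=W[20:155,170:340].reshape(-1,3);S=S[(S[:,2]>.095)&(S[:,2]<.12)];A=np.c_[S[:,:2]-[.6,0],np.ones(len(S))];print(np.degrees(np.linalg.lstsq(A,S[:,2],rcond=None)[0][:2]),np.median(S[:,2]))
E
```

```text
[0.583754   0.04601026 0.1071    ] [ 0.58647792 -0.06324998  0.1071    ] [0.04951596 0.00148014 0.1071    ] -178.57187989322404
[-0.60936279 -0.05900322] 0.10734835953450256
```

```bash
python3 - <<'E'
from h import *
from cell import *
o=[0,np.pi/2,np.deg2rad(-92.6)]
bot.movel([.5366,.2368,.13],vel=.09,frame=o)
print(readout.current_tcp_pos(),readout.current_eef_rot(),readout.current_t())
bot.movel([.5366,.2368,.068],vel=.05)
print(readout.current_tcp_pos(),readout.current_t(),readout.current_contact_force())
c=optics.get_calibration("wrist");p,d=optics.capture("wrist");np.savez("wrist5.npz",p=p,d=d,**c)
cv2.imwrite("pics/wrist5.png",cv2.cvtColor(p,cv2.COLOR_RGB2BGR))
p,d=optics.capture("top");np.savez("top5.npz",p=p,d=d,**optics.get_calibration("top"));cv2.imwrite("pics/top5.png",cv2.cvtColor(p[60:260,110:380],cv2.COLOR_RGB2BGR).repeat(2,0).repeat(2,1))
E
```

```text
[0.53663891 0.23656409 0.13000083] [-0.0760937   1.57070247 -1.69252454] 17.7
[0.53695088 0.23692551 0.06848541] 19.0917 [ 0.15763918  0.04963501 -1.97840229]
```

View pics/wrist5.png

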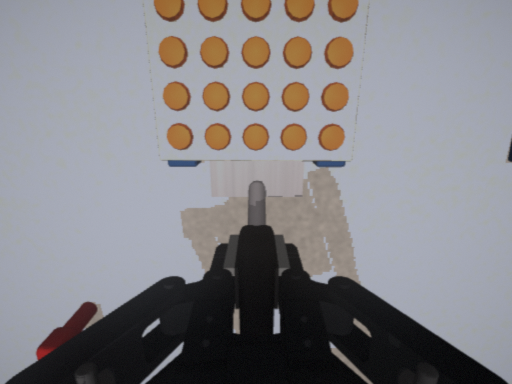

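View pics/top5.png

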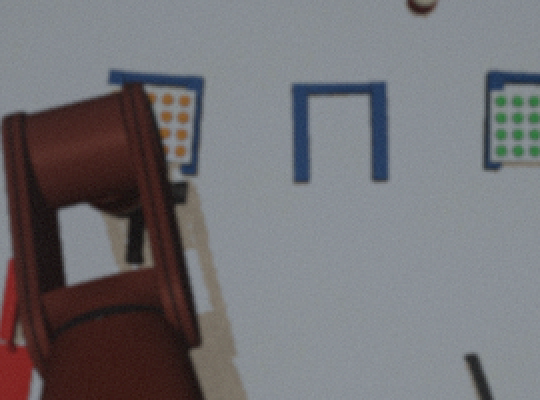

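```bash
python3 - <<'E'
from h import *
f=np.load("wrist5.npz");c={k:f[k] for k in["camera_matrix","R","t"]}
p=f["p"].astype(int)
m=(p[...,2]>p[...,0]*1.5)&(p[...,2]>p[...,1]*1.15);m[:155]=0;m[175:]=0
n,l,s,ce=cv2.connectedComponentsWithStats(m.astype(np.uint8))
O=np.array([.631,.2325]);a=np.deg2rad(-2.6);R=np.array([[np.cos(a),np.sin(a)],[-np.sin(a),np.cos(a)]])
T=np.array([.53695,.23693])
print("tcp in stand",R@(T-O))
for i in range(1,n):
    if s[i,4]<20: continue
    v,u=np.where(l==i);print(s[i])
    for px in [(u.min(),v.max()),(u.max(),v.max())]: print("  z.02",R@(ray(c,px,.02)[:2]-O)," z0",R@(ray(c,px,0)[:2]-O))
for px in[(160,160.5),(352,160.5)]: print("card corner",R@(ray(c,px,.0465)[:2]-O))
E
python3 -c "
import cv2;i=cv2.imread('pics/wrist5.png')[140:200,140:380];cv2.imwrite('pics/w5c.png',cv2.resize(i,None,fx=3.2,fy=3.2))"
```

```text
tcp in stand [-0.09415414  0.00015905]
[168 161  29   5 139]
  z.02 [-0.0524462   0.05927183]  z0 [-0.05651363  0.06584461]
  z.02 [-0.05246904  0.04051419]  z0 [-0.05653901  0.04500299]
[316 161  29   5 124]
  z.02 [-0.05256693 -0.03985909]  z0 [-0.05664778 -0.04429983]
  z.02 [-0.05258977 -0.05860898]  z0 [-0.05667315 -0.06513285]
card corner [-0.04445764  0.05484921]
card corner [-0.04459121 -0.05425655]
```

View pics/w5c.png

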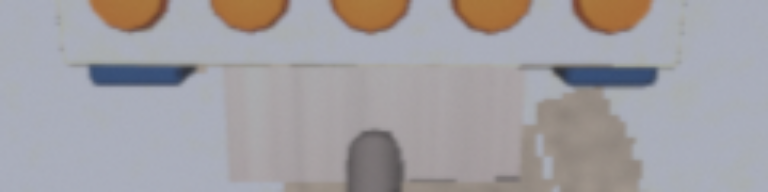

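```bash
python3 - <<'E'
from h import *
from cell import *
a=np.deg2rad(-2.6);P=lambda s,z:[.631+s*np.cos(a),.2325+s*np.sin(a),z]
bot.movel(P(-.0942,.052),vel=.03)
bot.movel(P(-.0942,.0385),vel=.012)
print(readout.current_tcp_pos(),readout.current_t(),readout.current_contact_force())
c=optics.get_calibration("wrist");p,d=optics.capture("wrist");np.savez("wrist6.npz",p=p,d=d,**c)
cv2.imwrite("pics/wrist6.png",cv2.cvtColor(p,cv2.COLOR_RGB2BGR))
E
```

```text
[0.53699114 0.2367864  0.03862526] 21.15 [ 0.08030191  0.25814138 -1.86842893]
```

View pics/wrist6.png

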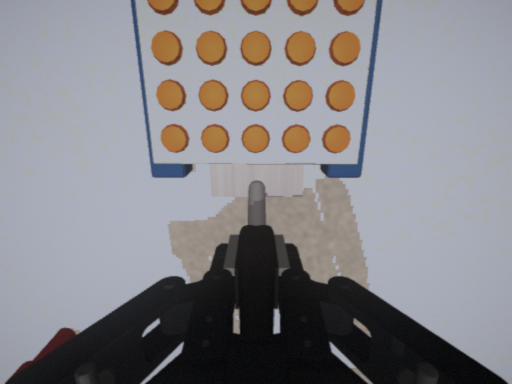

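The card sits centred on both rails (near edge at row 163, rails at about 152–190 and 325–360). Next I withdraw the blade and set the lifter down.

```bash
python3 - <<'E'
from h import *
from cell import *
a=np.deg2rad(-2.6);P=lambda s,z:[.631+s*np.cos(a),.2325+s*np.sin(a),z]
print(bot.movel(P(-.207,.0385),vel=.05,force_limit=6),readout.current_tcp_pos())
print(bot.movel(P(-.207,.0295),vel=.015,force_limit=3),readout.current_tcp_pos(),readout.current_contact_force())
eoat.move_gripper(.06)
bot.dwell(.2)
print(readout.current_t(),readout.current_width())
bot.movel(P(-.207,.15),vel=.1)
bot.movep([.40,.10,.32],[0,np.pi/2,np.deg2rad(-92.6)])
print(readout.current_t())
for n in("top","scene","wrist"):
    c=optics.get_calibration(n);p,d=optics.capture(n);np.savez(n+"7.npz",p=p,d=d,**c)
    cv2.imwrite(f"pics/{n}7.png",cv2.cvtColor(p,cv2.COLOR_RGB2BGR))
E
```

```text
False [0.4243922  0.24188959 0.03851621]
True [0.4241549  0.24182459 0.03131631] [ 0.26916692 -0.6635474   4.58445626]
24.7833 0.0600699387796431
27.0167
```

View pics/top7.png

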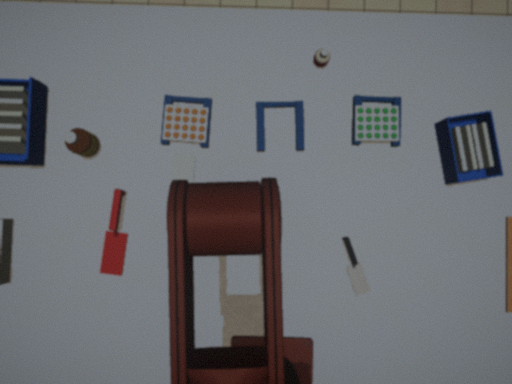

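View pics/scene7.png

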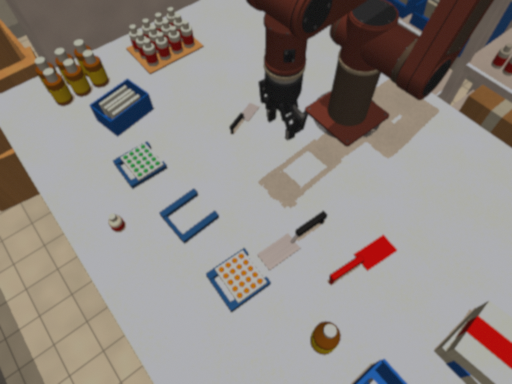

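View pics/wrist7.png

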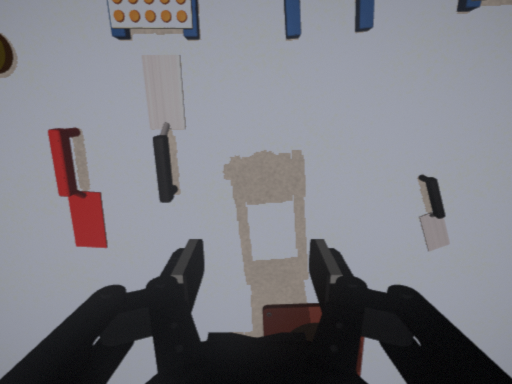

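```bash
python3 - <<'E'
from h import *
f=np.load("top7.npz");p,d=f["p"].astype(int),f["d"];c={k:f[k] for k in["camera_matrix","R","t"]}
W=cloud(c,d);R_,G,B=p[...,0],p[...,1],p[...,2]
for n,m in dict(orange=(R_>B+60)&(G>60),green=(G>R_+40)).items():
    roi=np.zeros(d.shape,bool);roi[90:150,150:410]=1
    k=cv2.dilate((roi&m).astype(np.uint8),np.ones((7,7)));v,u=np.where(k>0)
    print(n,cv2.minAreaRect(np.array([ray(c,(a,b),.03)[:2] for a,b in zip(u,v)],np.float32)),np.median(W[v,u,2]))
f=np.load("wrist7.npz");d=f["d"];c={k:f[k] for k in["camera_matrix","R","t"]};W=cloud(c,d)
m=np.zeros(d.shape,bool);m[115:210,145:185]=1;m&=(W[...,2]>.044)&(W[...,2]<.06);v,u=np.where(m)
S=W[m];r=cv2.minAreaRect(S[:,:2].astype(np.float32));print(r,np.median(S[:,2]))
A=np.c_[S[:,:2]-S[:,:2].mean(0),np.ones(len(S))];print(np.degrees(np.linalg.lstsq(A,S[:,2],rcond=None)[0][:2]))
from cell import *
job_done()
E
```

```text
orange ((0.6332014799118042, 0.23219099640846252), (0.10770858824253082, 0.08588636666536331), 88.06117248535156) 0.027325329329222162
green ((0.6471251249313354, -0.2496320754289627), (0.08661548793315887, 0.10578782856464386), 0.9478227496147156) 0.027539667282369885
((0.3934141993522644, 0.24254290759563446), (0.019086072221398354, 0.10098940879106522), 87.53531646728516) 0.05151746453776917
[0.32089889 9.10570093]
the job is handed in; nothing more can be done
```

The orange card is on the empty stand and the job is handed in; no verdict is reported. I gripped the larger black-handled lifter, leaving the red one and the small black one alone. I carried the card level on the blade to the empty stand, lowered it onto both rails, drew the blade straight out and released the lifter in front of that stand. The last clock reading, after the arm had moved clear, was about 27 s of the 58 s allowed.

Last checks:
- **Orange card:** it measured about 2 mm from the stand's centre, with the angle within about 1° of the rails. Its height was the same as the green card's on its own stand.
- **Lifter:** it stands with the handle top at 51.5 mm, as at the start. The grip is about 207 mm from the card's centre by the arm's readings, and the pictures show a clear gap to the card.
- **Green card:** its position is unchanged to about 1 mm.
- **Disagreement:** a plane fitted to the narrow top of the lifter's handle gave 0.3° of slope along it but 9° across it. I put the 9° down to edge noise over the 18 mm width, because the height and the pictures show it standing flat. I did not check the sideways tilt any other way.

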